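# Stand the toppled book back up and slide the owl against it

### The job

The blue book at the end of the row has toppled over onto the yellow box: push it back up with the fingertips so that it stands upright, flat against the row. Only when it stands, push the ceramic owl along the board until it is right up against the blue cover, so that it serves as a bookend, and come away. Do not grip, pinch or lift anything, keep the owl upright, and leave the yellow box and the other things where they are.

Things in the scene. Friction and masses are not known exactly. Their poses are not given: they have to be found in the camera images.
- row: Row of six hardbacks against a steel bookend, 182 mm long, 145 deep, 198 to 210 tall; fixed, cannot move. Origin: on the board under the middle of its exposed end cover (green book, 205 mm tall); z up, +y along the row away from that end, x along the books' depth (spines at x = +72 mm). The blue book, yellow box and owl are on its -y side.
- book: Loose blue hardback: rigid, 36 mm thick (y), 145 deep (x), 205 tall (z up the book), 0.4 to 0.6 kg; origin: centre of its underside. Starts toppled 27 to 30 degrees to the row's -y side, on its outer cover's lower edge 39 mm from the row, leaning on the box; its top edge overhangs about 100 mm, 180 mm high. Pushed to within 10 degrees of upright it stands by itself.
- owl: White ceramic owl figurine, round, 118 mm tall (ears 125), widest (70 mm across) at 45 mm height, foot 62 across, 0.5 to 0.75 kg, loose; slides when pushed low. Origin: centre of its underside, z up. Starts 200 to 270 mm from the row's end cover on the -y side, 45 to 85 mm to the +x side of the row's x = 0.
- box: Yellow plastic box with a clip-on lid, 110 mm (x) by 150 (y) by 90 tall, about 0.55 kg, loose; the blue book leans on its upper edge. Origin: centre of its underside, z up. It flanks the owl's way to the book: its +x side lies 3 to 17 mm to the -x side of the row's x = 0. It must stay where it is.
- pen_cup: Black plastic pen cup, 78 mm across, 100 mm tall, with pens up to 155 mm high. Origin: centre of its underside. Leave it alone.
- mirror: Round chrome pocket mirror lying shut, 72 mm across, 11 mm high. Origin: centre of its underside. Leave it alone.
- tin: Round shoe polish tin with brass lid, 74 mm across, 25 mm high. Origin: centre of its underside. Leave it alone.
- torch: Small red and black pocket torch lying flat, 117 mm long (along its y), 34 mm high. Origin: under its middle. Leave it alone.
Things that resemble listed ones, but are neither listed nor needed, are in the scene too. What is shaped like the book but brown, orange or turquoise is not meant.

How it is judged:
By the outcome, as a careful person would: the job done as asked, in the order asked, and still so for the second after the job is handed in, with the robot touching nothing.
It also fails if it takes over 53 s, if anything falls off the work surface, if the arm or the gripper's body presses on something with over 40 N, if the wrist force passes 120 N, or if a joint passes its speed limit or range.

### The arm

A 6-joint arm with a two-finger parallel gripper is mounted at the origin on the work surface. World frame = base frame: x ahead of the robot, y to its left, z up, the work surface at z = 0. Lengths are in m, angles in rad, forces in N, time in s.
With the tool pointing down it reaches from about 0.35 to 0.775 m from the base axis. Payload 7.3 kg.
Tool frame: the origin (TCP) lies at the very end of the fingers, on their centre line; the grasp point (between the pads) lies 19 mm behind it; z points along the fingers, x is the direction in which the jaws open and shut, and the axes are right-handed (so a half turn about z gives the same grasp; the last joint's range is limited). The gripper opens to 92 mm and grips with 3 to 60 N. Pads are 19 mm wide; open, the fingers measure 130 mm over their backs; the gripper's body (75 mm by 190 mm) begins 47 mm behind the grasp point.
Start: joints at [-1.403, 0.342, 1.524, -0, 1.275, -0.146], TCP at [0.162, -0.499, 0.227] pointing down, gripper open.
Joint ranges: [-2.53, 2.53], [-0.77, 2.02], [0.04, 2.7], [-1, 4.14], [0.28, 2.66], [-3.11, 3.11]. Speed limits (rad/s): [2.57, 2.57, 3.14, 3.14, 3.14, 3.14].

### API

Orientations are given as [roll, pitch, yaw] about the fixed x, y, z axes, in that order (R = Rz(yaw) Ry(pitch) Rx(roll)).
In Python, from cell import robot, read_camera, nets gives the robot as it stands. The module is installed in compiled form; this text tells all that it offers.
- The arm moves only by the tool carry_out, never from a script. Its arguments are lists of equal length, an entry for each row: "translation": the shift along the tool's x, y, z in m, a list of three; "turn": the turn, a rotation vector about the tool's x, y, z in rad, a list of three; "gripper": the gripper's target within -1 to 1 (shut at 1, half-way at 0, fully open at -1). A call has 1 to 10 rows; each row shifts and turns the commanded pose from where the row before left it, along the tool's axes as they then stand; what a row does not reach is not made up. A row lasts 1/10 s, in which the tool goes at most 50 mm and 8.59 degrees, less where a joint would pass 70% of its speed; a pose out of reach is approached as far as the arm can. A call with a gripper value outside its range is refused whole. The fingers move at their own pace and stop on an object; "squeeze" is the grip in N (left out, the last holds). Time passes only in rows, so rows that do not move let the fingers close. It gives the time, the measured TCP pose, the force and the opening at its end, in the units of the state.
- robot.observe(): the state, without advancing time (a new reading comes with each control period).
- read_camera(name): name is "scene" or "top" or "wrist"; returns a dict with "img" (480x640x3 uint8, red, green, blue), "fx", "fy", "cx", "cy" (pixels), "world_from_camera" (4x4, takes a point from camera to world coordinates). Camera axes: x right, y down, z forward; pixel columns grow to the right and rows downward; lengths in m; the calibration is good to about 2 mm. A picture is of the moment at which its call begins. There is no depth.
- robot.hand_in(): hands the job in, once; it reports no verdict.
Trained networks look in a picture, given as the dict that the camera call returned (one of the last four; its "shot" number tells which), for a name from the list of things; names that differ only in an ending like _2 or _b are one class to them, and where a whole thing is asked for, a point or a joint stands for the part that bears it (a point fixed in the world has none). Each returns a list of dicts, best first, with "score" (0 to 1); they miss things now and then, are a little off and sometimes report something else, mostly with a low value. They report only what shows in the picture. A call takes as long as a camera call. They do not tell look-alikes from the thing itself.
- nets.regions_of(picture, name): "region" (480x640 bool, what is visible of it) and "pixel" ([column, row] in pixels, amid what is visible of it).
- nets.tip_of(picture, name): "pixel" ([column, row] in pixels: a listed point, or the origin of a listed thing).
The state is a dict: "time": time; "qpos": joint angles; "qvel": joint speeds; "joint_efforts": joint torques, N m; "tool_pos": TCP position; "tool_rot": TCP orientation; "contact_force": force on the tool from outside, world axes, zero at the start; "torque": the same for the moment, N m; "opening": finger opening in m.
Only numpy, scipy, OpenCV 4.12 (cv2) and the standard library are available. Lean on these libraries where they do the work, as an engineer would, in place of code of your own. Each camera call takes 0.05 s, during which the arm holds its last target. There are 200 camera calls.

## Working session

There is one attempt and no reset: what is moved stays moved. The work goes in short steps, Python scripts to look and compute and a tool call to move; the robot and the scene stay as the last step left them, time stands still between calls to the robot, and variables do not carry over. Pictures are saved under pics/ and viewed, about 8 in all and at most 12, crops included, and the job is handed in when it is done.

Besides the shell and the picture viewer there is one more tool, called after "Call:" as name(argument=value, ...) on one line, values as JSON. carry_out: Moves the arm, as the interface text tells. Its arguments: {"type":"object","properties":{"translation":{"type":"array","items":{"type":"array","items":{"type":"number"}}},"turn":{"type":"array","items":{"type":"array","items":{"type":"number"}}},"gripper":{"type":"array","items":{"type":"number"}},"squeeze":{"type":"number"}},"required":["translation","turn","gripper"]}

```bash
mkdir -p pics
cat > h.py <<'E'
import numpy as np, cv2
from cell import robot, read_camera, nets
def ray(p,px):
    M=p["world_from_camera"]; d=M[:3,:3]@np.array([(px[0]-p["cx"])/p["fx"],(px[1]-p["cy"])/p["fy"],1]); return M[:3,3],d
def at(p,px,z):
    o,d=ray(p,px); return o+d*(z-o[2])/d[2]
def proj(p,X):
    M=p["world_from_camera"]; c=M[:3,:3].T@(np.asarray(X,float)-M[:3,3]); return np.array([p["fx"]*c[0]/c[2]+p["cx"],p["fy"]*c[1]/c[2]+p["cy"]])
def save(n,im): cv2.imwrite("pics/"+n,im[:,:,::-1])
E
python3 - <<'E'
from h import *
np.set_printoptions(precision=3,suppress=True)
for n in["scene","top"]:
    p=read_camera(n); save(n+"0.png",p["img"]); print(n,p["world_from_camera"],p["fx"])
    for k in["row","book","owl","box","pen_cup","mirror","tin","torch"]:
        for t in nets.tip_of(p,k)[:3]: print(k,round(t["score"],2),np.round(t["pixel"]),at(p,t["pixel"],0)[:2])
print(robot.observe())
E
```

```text
scene [[ 0.237  0.822 -0.518  1.134]
 [ 0.971 -0.201  0.126 -0.02 ]
 [-0.001 -0.533 -0.846  0.973]
 [ 0.     0.     0.     1.   ]] 436.4102225787598
row 0.86 [346. 218.] [0.51  0.193]
book 0.86 [337. 216.] [0.498 0.17 ]
book 0.76 [382. 155.] [0.318 0.355]
book 0.74 [464. 174.] [0.442 0.563]
owl 0.78 [249. 231.] [ 0.487 -0.067]
box 0.76 [291. 195.] [0.399 0.064]
pen_cup 0.56 [216. 196.] [ 0.352 -0.139]
mirror 0.73 [264. 283.] [ 0.648 -0.053]
tin 0.79 [326. 280.] [0.676 0.098]
torch 0.76 [192. 246.] [ 0.501 -0.216]
top [[ 0.021 -0.991  0.131  0.415]
 [-1.    -0.023 -0.017  0.134]
 [ 0.02  -0.131 -0.991  1.092]
 [ 0.     0.     0.     1.   ]] 446.34010781593474
row 0.63 [286. 267.] [0.507 0.188]
book 0.86 [291. 268.] [0.505 0.176]
book 0.65 [132. 280.] [0.466 0.561]
book 0.63 [211. 343.] [0.321 0.361]
box 0.61 [339. 313.] [0.398 0.057]
box 0.59 [391. 279.] [ 0.484 -0.07 ]
pen_cup 0.96 [422. 332.] [ 0.358 -0.145]
mirror 0.56 [384. 213.] [ 0.647 -0.052]
tin 0.57 [290. 268.] [0.505 0.178]
tin 0.56 [322. 200.] [0.676 0.104]
torch 0.78 [447. 269.] [ 0.511 -0.207]
{'time': 0.9, 'qpos': array([-1.403,  0.342,  1.524,  0.   ,  1.275, -0.146]), 'qvel': array([ 0.001,  0.001, -0.   ,  0.   ,  0.001,  0.001]), 'joint_efforts': array([  0.002, -43.112, -24.447,   0.072,   0.048,   0.   ]), 'tool_pos': array([ 0.162, -0.499,  0.227]), 'tool_rot': array([ 3.142, -0.   , -1.257]), 'contact_force': array([ 0.407, -0.821,  0.362]), 'torque': array([-0.003,  0.01 ,  0.039]), 'opening': 0.09163120262811252}
```

View pics/scene0.png

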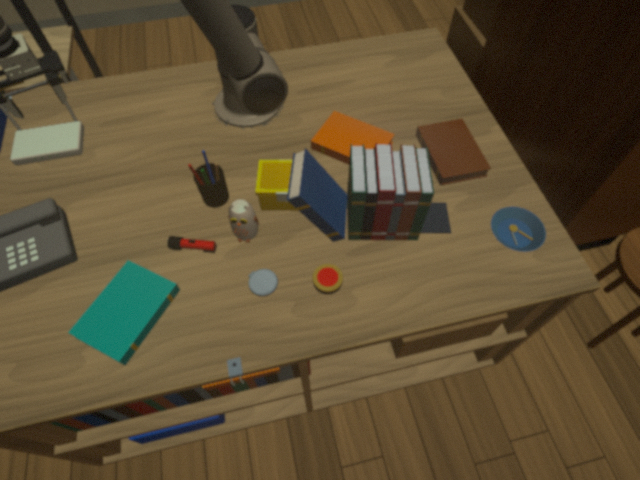

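View pics/top0.png

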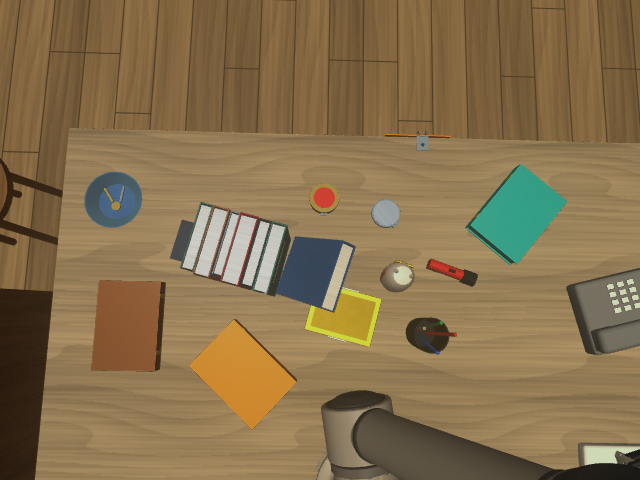

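The scene picture shows the blue book at about (318,195), leaning on the yellow box (275,185). The owl is at (243,220) and the row at (390,190). The book look-alikes lying flat are orange (350,135), brown (453,150) and turquoise (125,310), so the blue one is the book meant. I'll confirm it in a crop and fit the poses to the masks.

```bash
cat > fit.py <<'E'
from h import *
from scipy.optimize import minimize
def cub(x0,x1,y0,y1,z0,z1): return np.array([[x,y,z] for x in(x0,x1) for y in(y0,y1) for z in(z0,z1)])
a=np.linspace(0,2*np.pi,24,endpoint=False)
OWL=np.array([[r*np.cos(t),r*np.sin(t),z] for r,z in((.031,0),(.035,.045),(.033,.07),(.02,.118)) for t in a])
ROW=cub(-.0725,.0725,0,.182,0,.204); BOX=cub(-.055,.055,-.075,.075,0,.09)
def pts(m,v):
    c,s=np.cos(v[2]),np.sin(v[2]); return m@np.array([[c,-s,0],[s,c,0],[0,0,1]]).T+[v[0],v[1],0]
def mask(p,X):
    q=np.array([proj(p,x) for x in X]); im=np.zeros((480,640),np.uint8)
    cv2.fillConvexPoly(im,cv2.convexHull(np.round(q*16).astype(np.int32)),1,shift=4); return im>0
def fit(m,v0,views,ign=None):
    # views: (picture, region, ignore-mask)
    def cost(v):
        X=pts(m,v); return sum((((mask(p,X))^r)&~g).sum()/r.sum() for p,r,g in views)
    best=None
    for k in range(3):
        o=minimize(cost,v0,method="Nelder-Mead",options=dict(initial_simplex=np.array([v0]+[np.array(v0)+d for d in np.diag([.01,.01,.08])*(1 if k%2 else -1)]),xatol=1e-4,fatol=1e-4)); v0=o.x
    return o.x,o.fun
def reg(p,n,near,z):
    L=nets.regions_of(p,n); q=proj(p,[near[0],near[1],z])
    L=[l for l in L if np.hypot(*(np.array(l["pixel"])-q))<40]
    return L[0]["region"] if L else None
E
python3 - <<'E'
from fit import *
np.set_printoptions(precision=4,suppress=True)
P=[read_camera("scene"),read_camera("top")]
none=np.zeros((480,640),bool)
def views(n,near,z,ig=()):
    out=[]
    for p in P:
        r=reg(p,n,near,z)
        if r is None: print(n,"missing",p["shot"]); continue
        g=none.copy()
        for i in ig:
            for l in nets.regions_of(p,i):
                if l["score"]>.3: g|=l["region"]
        out.append((p,r,cv2.dilate(g.astype(np.uint8),np.ones((3,3)))>0))
    return out
row,c=fit(ROW,[.507,.19,-.2],views("row",(.53,.28),.1,("book",))); print("row",row,c)
ct,s=np.cos(row[2]),np.sin(row[2]); R=np.array([[ct,-s],[s,ct]])
f=lambda v: R.T@(np.asarray(v)[:2]-row[:2])
box,c=fit(BOX,[.398,.06,-.3],views("box",(.398,.06),.08,("book",))); print("box",box,c,f(box), [f(x[:2]) for x in pts(BOX,box)[1::2]])
owl,c=fit(OWL,[.487,-.068,0],views("owl",(.487,-.068),.06)); print("owl",owl,c,f(owl))
for n,w in dict(cup=(.355,-.142),mirror=(.647,-.052),tin=(.676,.1),torch=(.506,-.212)).items(): print(n,f(w))
im=P[1]["img"][190:360,170:490].copy(); im=cv2.resize(im,None,fx=2.5,fy=2.5,interpolation=cv2.INTER_CUBIC)
for m,v in((ROW,row),(BOX,box),(OWL,owl)):
    for x in pts(m,v): q=(proj(P[1],x)-[170,190])*2.5; cv2.circle(im,tuple(int(t) for t in q),2,(255,0,255),-1)
save("crop1.png",im)
np.save("row.npy",row)
E
```

```text
row [ 0.5059  0.1986 -0.2464] 0.19415614297445852
box [ 0.3978  0.057  -0.2209] 0.4107650712452039 [-0.0702 -0.1637] [array([-0.1233, -0.2401]), array([-0.1271, -0.0902]), array([-0.0133, -0.2373]), array([-0.0172, -0.0874])]
owl [ 0.487  -0.0752 -0.0031] 0.11734521614271244 [ 0.0485 -0.2701]
cup [-0.0632 -0.3671]
mirror [ 0.198  -0.2086]
tin [ 0.1891 -0.0541]
torch [ 0.1003 -0.3982]
```

View pics/crop1.png

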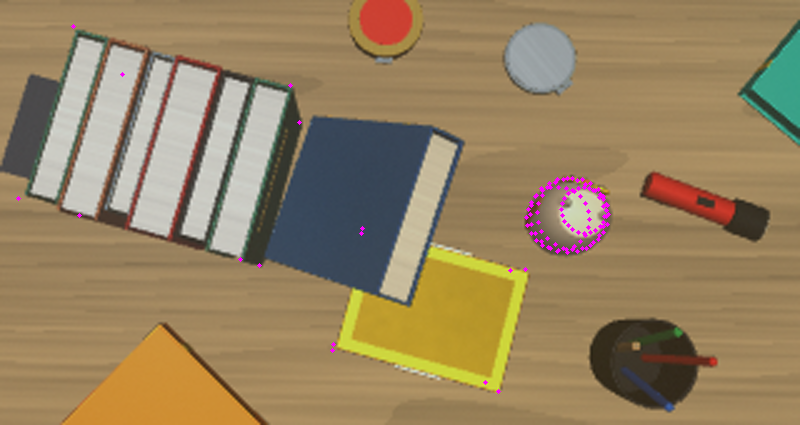

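The crop shows the blue book at (365,200), resting between the row's green end cover (275,180) and the yellow box (435,320). The owl is at (568,215) and the pen cup at (645,362). I'll refine the row's yaw from its top corner picks.

Run:
```python
from fit import *
np.set_printoptions(precision=4,suppress=True)
p=read_camera("top"); g=lambda u,v,z: at(p,(170+u/2.5,190+v/2.5),z)
A=g(293,89,.205)[:2];B=g(247,261,.205)[:2]
e=A-B; print("cover len",np.hypot(*e)); yaw=np.arctan2(e[1],e[0]); o=(A+B)/2
A2=g(77,31,.2)[:2]; C=A2-A; print("len",np.hypot(*C),"yaw2",np.arctan2(-C[0],C[1]))
b=[g(527,270,.09),g(499,391,.09),g(337,345,.09)]
print("box yaws",np.arctan2(*(b[0]-b[1])[[1,0]]),np.arctan2(-(b[2]-b[1])[0],(b[2]-b[1])[1]))
for y in(yaw,(yaw-.2464)/2):
    R=np.array([[np.cos(y),-np.sin(y)],[np.sin(y),np.cos(y)]]); f=lambda w:R.T@(np.asarray(w)[:2]-o)
    print("row",o,y); 
    for n,w in dict(owl=(.487,-.0752),box1=b[0],box2=b[1],cup=(.356,-.142),torch=(.508,-.21),booktopA=g(462,143,.181),booktopB=g(410,305,.181),tin=(.676,.1)).items(): print(n,f(w))
```

```text
cover len 0.1422268511927212
len 0.18240096585368493 yaw2 -0.2462639388376286
box yaws -0.22682783855861807 -0.2529584120498288
row [0.5039 0.1946] -0.22862443664069274
owl [ 0.0447 -0.2666]
box1 [-0.0168 -0.2341]
box2 [-0.1262 -0.2343]
cup [-0.0677 -0.3614]
torch [ 0.0957 -0.3932]
booktopA [ 0.0661 -0.1442]
booktopB [-0.0727 -0.1345]
tin [ 0.1891 -0.0532]
row [0.5039 0.1946] -0.23751221832034636
owl [ 0.0471 -0.2662]
box1 [-0.0147 -0.2343]
box2 [-0.1241 -0.2355]
cup [-0.0645 -0.362 ]
torch [ 0.0992 -0.3923]
booktopA [ 0.0674 -0.1436]
booktopB [-0.0715 -0.1352]
tin [ 0.1896 -0.0515]
```

```bash
cat > mv.py <<'E'
from h import *
from scipy.spatial.transform import Rotation as Ro
O=np.array([.504,.195,0]); Y=-.24
W=Ro.from_euler("z",Y).as_matrix()
def Rt(tilt,roll=0):  # tilt: fingers point toward row; roll: body leans to +x
    return W@Ro.from_euler("y",roll).as_matrix()@Ro.from_euler("x",np.pi+tilt).as_matrix()
def st():
    s=robot.observe(); R=Ro.from_euler("xyz",s["tool_rot"]).as_matrix(); return s,R
def show():
    s,R=st(); print("t",round(s["time"],2),"row xyz",np.round(W.T@(s["tool_pos"]-O),4),"F row",np.round(W.T@s["contact_force"],2),"open",round(s["opening"],3),"q",np.round(s["qpos"],2))
def turn(Rg):
    s,R=st(); v=Ro.from_matrix(R.T@Rg).as_rotvec(); print("turn total",np.round(v,4),np.degrees(np.linalg.norm(v)))
def to(X,Rg=None):
    s,R=st(); R=R if Rg is None else Rg
    d=R.T@(O+W@np.asarray(X,float)-s["tool_pos"]); print("shift",X,np.round(d,4),np.linalg.norm(d))
E
python3 -c "
from mv import *
show(); Rg=Rt(.5); turn(Rg); to([0,-.2,.227],Rg); to([0,-.2,.30],Rg)
s,R=st(); print(R.round(3)); print('ey,Z in tool',(Rg.T@W).round(3))"
```

```text
t 1.55 row xyz [-0.1671 -0.7557  0.2268] F row [-0.43 -0.63  0.19] open 0.092 q [-1.4   0.34  1.52  0.    1.28 -0.15]
turn total [ 0.4558 -0.2541 -0.995 ] 64.3735382488685
shift [0, -0.2, 0.227] [ 0.1671 -0.4878  0.2662] 0.5803151572936809
shift [0, -0.2, 0.3] [ 0.1671 -0.5228  0.2022] 0.5849196814996432
[[ 0.309 -0.951  0.   ]
 [-0.951 -0.309 -0.   ]
 [ 0.    -0.    -1.   ]]
ey,Z in tool [[ 1.     0.     0.   ]
 [ 0.    -0.878 -0.479]
 [ 0.     0.479 -0.878]]
```

Call:
carry_out(translation=[[0, 0, -0.04], [0, 0, -0.04], [0, 0, 0], [0, 0, 0], [0, 0, 0], [0, 0, 0], [0, 0, 0], [0, 0, 0], [0, 0, 0], [0, 0, 0]], turn=[[0, 0, 0], [0, 0, 0], [0.057, -0.0318, -0.1244], [0.057, -0.0318, -0.1244], [0.057, -0.0318, -0.1244], [0.057, -0.0318, -0.1244], [0.057, -0.0318, -0.1244], [0.057, -0.0318, -0.1244], [0.057, -0.0318, -0.1244], [0.057, -0.0318, -0.1244]], gripper=[-1, -1, -1, -1, -1, -1, -1, -1, -1, -1])

```text
time: 2.55
tool_pos: [0.1617, -0.4996, 0.3067]
tool_rot: [-2.639, -0.002, -0.235]
contact_force: [0.2, -1.0, -1.1]
opening: 0.0917
```

```bash
python3 -c "
from mv import *
show(); Rg=Rt(.5); turn(Rg); to([0,-.24,.30])"
```

```text
t 2.55 row xyz [-0.1673 -0.756   0.3067] F row [ 0.48 -0.95 -1.05] open 0.092 q [-1.5   0.58  1.02  0.16  2.01 -1.23]
turn total [-0.0025  0.0008  0.0048] 0.3103921390057693
shift [0, -0.24, 0.3] [ 0.1697 -0.4482  0.2543] 0.5425224649202901
```

Call:
carry_out(translation=[[0.0106, -0.028, 0.0159], [0.0106, -0.028, 0.0159], [0.0106, -0.028, 0.0159], [0.0106, -0.028, 0.0159], [0.0106, -0.028, 0.0159], [0.0106, -0.028, 0.0159], [0.0106, -0.028, 0.0159], [0.0106, -0.028, 0.0159]], turn=[[0, 0, 0], [0, 0, 0], [0, 0, 0], [0, 0, 0], [0, 0, 0], [0, 0, 0], [0, 0, 0], [0, 0, 0]], gripper=[-1, -1, -1, -1, -1, -1, -1, -1])

```text
time: 3.35
tool_pos: [0.3062, -0.2681, 0.3026]
tool_rot: [-2.642, -0.0, -0.24]
contact_force: [0.4, 0.4, -0.6]
opening: 0.0916
```

Call:
carry_out(translation=[[0.0106, -0.028, 0.0159], [0.0106, -0.028, 0.0159], [0.0106, -0.028, 0.0159], [0.0106, -0.028, 0.0159], [0.0106, -0.028, 0.0159], [0.0106, -0.028, 0.0159], [0.0106, -0.028, 0.0159], [0.0106, -0.028, 0.0159]], turn=[[0, 0, 0], [0, 0, 0], [0, 0, 0], [0, 0, 0], [0, 0, 0], [0, 0, 0], [0, 0, 0], [0, 0, 0]], gripper=[-1, -1, -1, -1, -1, -1, -1, -1])

```text
time: 4.15
tool_pos: [0.4497, -0.038, 0.2985]
tool_rot: [-2.642, -0.0, -0.24]
contact_force: [0.1, -0.3, -0.1]
opening: 0.0917
```

```bash
python3 -c "
from mv import *
show(); Rg=Rt(.5); turn(Rg); to([0,-.2,.145]); p=read_camera('scene'); save('s1.png',cv2.resize(p['img'][80:300,150:470],None,fx=2.5,fy=2.5))"
```

```text
t 4.15 row xyz [ 0.0027 -0.2392  0.2985] F row [ 0.12 -0.3  -0.14] open 0.092 q [-0.59  0.18  1.65  0.47  1.5  -0.43]
turn total [-0.     -0.0002  0.0003] 0.02130597115308387
shift [0, -0.2, 0.145] [-0.0027  0.0392  0.1535] 0.15844437011888224
```

View pics/s1.png

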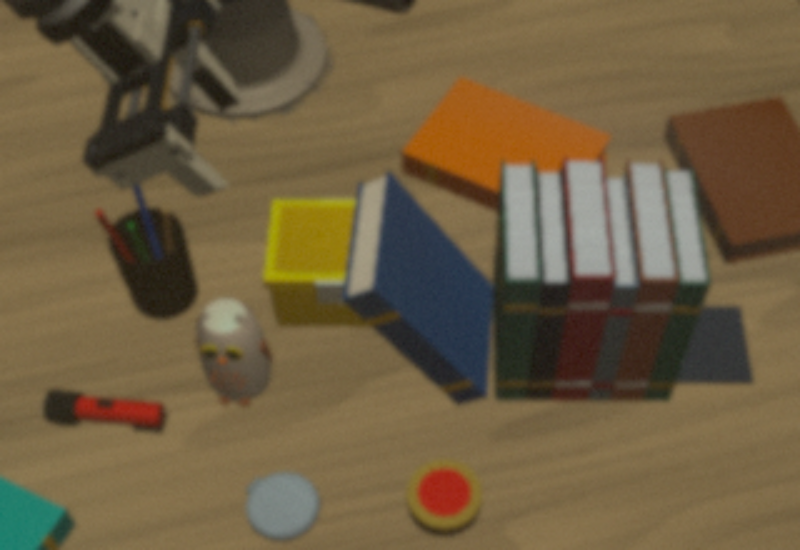

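Call:
carry_out(translation=[[-0.0005, 0.0078, 0.0307], [-0.0005, 0.0078, 0.0307], [-0.0005, 0.0078, 0.0307], [-0.0005, 0.0078, 0.0307], [-0.0005, 0.0078, 0.0307], [0, -0.0176, 0.0096], [0, -0.0176, 0.0096], [0, -0.0088, 0.0048], [0, 0, 0]], turn=[[0, 0, 0], [0, 0, 0], [0, 0, 0], [0, 0, 0], [0, 0, 0], [0, 0, 0], [0, 0, 0], [0, 0, 0], [0, 0, 0]], gripper=[-1, -1, -1, -1, -1, -1, -1, -1, -1])

```text
time: 5.1
tool_pos: [0.4679, 0.0491, 0.1452]
tool_rot: [-2.641, -0.0, -0.238]
contact_force: [0.1, -0.7, -0.0]
opening: 0.0924
```

```bash
python3 -c "
from mv import *
show(); to([0,-.06,.145])"
```

```text
t 5.1 row xyz [-0.0004 -0.1503  0.1452] F row [ 0.29 -0.63 -0.04] open 0.092 q [-0.4   0.34  1.91  0.58  1.06 -0.49]
shift [0, -0.06, 0.145] [ 0.0006 -0.0792  0.0434] 0.09029769440576928
```

Push at 8 mm per row, to y ≈ -0.07 first.

Call:
carry_out(translation=[[0, -0.007, 0.0038], [0, -0.007, 0.0038], [0, -0.007, 0.0038], [0, -0.007, 0.0038], [0, -0.007, 0.0038], [0, -0.007, 0.0038], [0, -0.007, 0.0038], [0, -0.007, 0.0038], [0, -0.007, 0.0038], [0, -0.007, 0.0038]], turn=[[0, 0, 0], [0, 0, 0], [0, 0, 0], [0, 0, 0], [0, 0, 0], [0, 0, 0], [0, 0, 0], [0, 0, 0], [0, 0, 0], [0, 0, 0]], gripper=[-1, -1, -1, -1, -1, -1, -1, -1, -1, -1])

```text
time: 6.1
tool_pos: [0.487, 0.1264, 0.1452]
tool_rot: [-2.641, 0.0, -0.24]
contact_force: [-0.3, 0.0, 0.6]
opening: 0.0919
```

```bash
python3 -c "
from mv import *
show(); to([0,-.045,.145]); p=read_camera('scene'); save('s2.png',cv2.resize(p['img'][80:300,150:470],None,fx=2.5,fy=2.5))"
```

```text
t 6.1 row xyz [-0.0003 -0.0707  0.1452] F row [-0.35 -0.04  0.65] open 0.092 q [-0.22  0.36  1.89  0.61  0.98 -0.35]
shift [0, -0.045, 0.145] [ 0.0003 -0.0224  0.0125] 0.02569018104162046
```

View pics/s2.png

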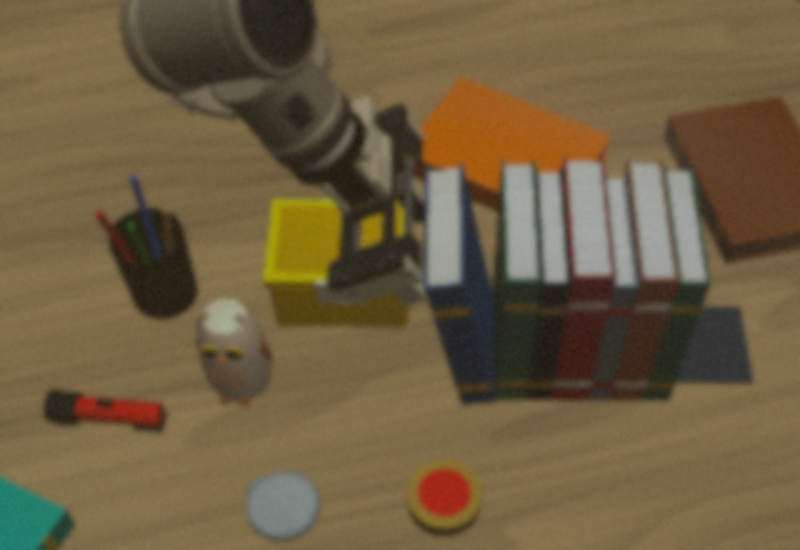

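The book (450,285) is now about 10° off upright, and the box, owl and cup haven't moved. I'll carry on more slowly.

Call:
carry_out(translation=[[0, -0.0035, 0.0019], [0, -0.0035, 0.0019], [0, -0.0035, 0.0019], [0, -0.0035, 0.0019], [0, -0.0026, 0.0014], [0, -0.0018, 0.001], [0, -0.0018, 0.001], [0, -0.0018, 0.001], [0, 0, 0]], turn=[[0, 0, 0], [0, 0, 0], [0, 0, 0], [0, 0, 0], [0, 0, 0], [0, 0, 0], [0, 0, 0], [0, 0, 0], [0, 0, 0]], gripper=[-1, -1, -1, -1, -1, -1, -1, -1, -1])

```text
time: 7.05
tool_pos: [0.4928, 0.1502, 0.1453]
tool_rot: [-2.641, 0.0, -0.24]
contact_force: [-0.3, 0.4, 0.2]
opening: 0.0919
```

```bash
python3 -c "
from mv import *
show()"
```

```text
t 7.05 row xyz [-0.0002 -0.0462  0.1453] F row [-0.39  0.31  0.15] open 0.092 q [-0.16  0.37  1.87  0.62  0.96 -0.3 ]
```

Call:
carry_out(translation=[[0, 0.0132, -0.0072], [0, 0.0096, 0.0175], [0, 0.0096, 0.0175], [0, -0.0088, 0.0048], [0, -0.0035, 0.0019], [0, -0.0018, 0.001], [0, -0.0009, 0.0005], [0, 0, 0]], turn=[[0, 0, 0], [0, 0, 0], [0, 0, 0], [0, 0, 0], [0, 0, 0], [0, 0, 0], [0, 0, 0], [0, 0, 0]], gripper=[-1, -1, -1, -1, -1, -1, -1, -1])

```text
time: 7.85
tool_pos: [0.4936, 0.1522, 0.106]
tool_rot: [-2.641, -0.001, -0.239]
contact_force: [-0.2, 0.2, -1.2]
opening: 0.0915
```

```bash
python3 -c "
from mv import *
show()"
```

```text
t 7.85 row xyz [ 0.    -0.044  0.106] F row [-0.28  0.16 -1.16] open 0.091 q [-0.16  0.43  1.91  0.67  0.88 -0.38]
```

Nothing felt yet. I'll advance 1 mm at a time.

Call:
carry_out(translation=[[0, -0.0009, 0.0005], [0, -0.0009, 0.0005], [0, -0.0009, 0.0005], [0, 0, 0]], turn=[[0, 0, 0], [0, 0, 0], [0, 0, 0], [0, 0, 0]], gripper=[-1, -1, -1, -1])

```text
time: 8.25
tool_pos: [0.4941, 0.1539, 0.1055]
tool_rot: [-2.643, -0.001, -0.24]
contact_force: [-3.7, -8.6, 4.9]
opening: 0.0922
```

```bash
python3 -c "
from mv import *
show(); p=read_camera('scene'); save('s3.png',cv2.resize(p['img'][120:260,270:430],None,fx=4,fy=4))"
```

```text
t 8.25 row xyz [ 0.0002 -0.0423  0.1055] F row [-1.59 -9.21  4.85] open 0.092 q [-0.15  0.43  1.91  0.67  0.87 -0.37]
```

View pics/s3.png

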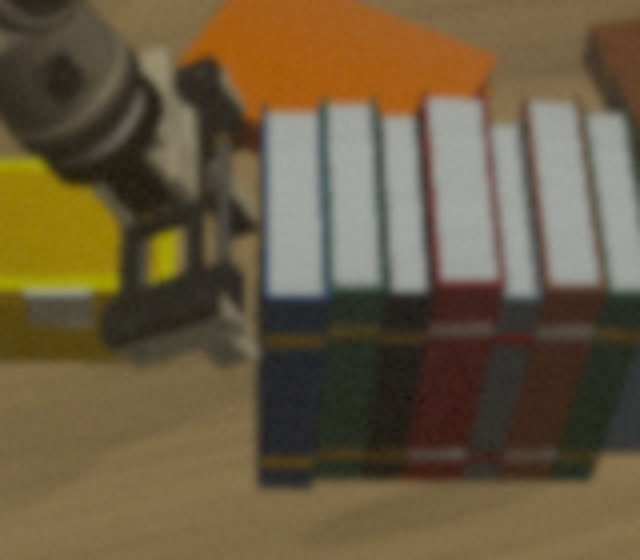

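The book (295,290) now stands upright with no gap to the green cover, and 9 N of push confirms it's flush. I'll back off, lift, and set up behind the owl.

Call:
carry_out(translation=[[0, 0.0088, -0.0048], [0, 0.0264, -0.0144], [0, 0.0264, -0.0144], [0, 0.0264, -0.0144], [0, -0.0192, -0.0351], [0, -0.0192, -0.0351], [0, -0.0192, -0.0351], [0, 0, 0]], turn=[[0, 0, 0], [0, 0, 0], [0, 0, 0], [0, 0, 0], [0, 0, 0], [0, 0, 0], [0, 0, 0], [0, 0, 0]], gripper=[-1, -1, -1, -1, -1, -1, -1, -1])

```text
time: 9.1
tool_pos: [0.4724, 0.0566, 0.2299]
tool_rot: [-2.642, -0.009, -0.24]
contact_force: [0.0, -0.7, -0.4]
opening: 0.0918
```

Run:
```python
from mv import *
from fit import *
show(); Rg=Rt(.5,.26); turn(Rg); to([.047,-.345,.24],Rg); print((Rg.T@W).round(4))
p=read_camera('top'); q=read_camera('scene')
n=np.zeros((480,640),bool); L=[(c,reg(c,"owl",(.487,-.0752),.06)) for c in(p,q)]
o,c=fit(OWL,[.487,-.0752,0],[(a,b,n) for a,b in L if b is not None]); print(len(L),c,(W.T@(np.r_[o[:2],0]-O))[:2])
for u,v in((645,185),(655,172)): print("torch end",W.T@(at(p,(170+u/2.5,190+v/2.5),.017)-O))
for k in('pen_cup','torch'):
  for t in nets.tip_of(p,k)[:1]: print(k,t["score"],W.T@(at(p,t["pixel"],0)-O))
```

```text
t 9.1 row xyz [ 0.0022 -0.142   0.2299] F row [ 0.2  -0.71 -0.44] open 0.092 q [-0.38  0.23  1.79  0.53  1.24 -0.35]
turn total [ 0.     -0.2366  0.1289] 15.437398383652559
shift [0.047, -0.345, 0.24] [ 0.0407  0.168  -0.116 ] 0.20816750941022524
[[ 0.9664  0.     -0.2571]
 [-0.1233 -0.8776 -0.4633]
 [-0.2256  0.4794 -0.8481]]
2 0.061139896373056994 [ 0.04763307 -0.2665563 ]
torch end [ 0.09935847 -0.33746762  0.017     ]
torch end [ 0.11427355 -0.34405007  0.017     ]
pen_cup 0.57 [-0.06414376 -0.35785792  0.        ]
torch 0.41 [ 0.18841397 -0.04537384  0.        ]
```

Call:
carry_out(translation=[[0, 0, 0], [0, 0, 0], [0, 0, 0], [0.0068, 0.028, -0.0193], [0.0068, 0.028, -0.0193], [0.0068, 0.028, -0.0193], [0.0068, 0.028, -0.0193], [0.0068, 0.028, -0.0193], [0.0068, 0.028, -0.0193], [0, 0, 0]], turn=[[0, -0.079, 0.043], [0, -0.079, 0.043], [0, -0.079, 0.043], [0, 0, 0], [0, 0, 0], [0, 0, 0], [0, 0, 0], [0, 0, 0], [0, 0, 0], [0, 0, 0]], gripper=[0.13, 0.13, 0.13, 0.13, 0.13, 0.13, 0.13, 0.13, 0.13, 0.13])

```text
time: 10.4
tool_pos: [0.4657, -0.1537, 0.233]
tool_rot: [-2.642, 0.272, -0.243]
contact_force: [0.7, 0.6, 0.5]
opening: 0.0401
```

Run:
```python
from mv import *
show(); turn(Rt(.5,.26)); to([.047,-.335,.1]); to([.047,-.335,.048])
p=read_camera('scene'); save('s4.png',cv2.resize(p['img'][80:300,150:470],None,fx=2.5,fy=2.5))
```

```text
t 10.4 row xyz [ 0.0456 -0.3479  0.233 ] F row [0.51 0.74 0.48] open 0.04 q [-0.7   0.5   1.39  0.34  1.7  -0.42]
turn total [-0.0009  0.0086 -0.0083] 0.6852408771124626
shift [0.047, -0.335, 0.1] [0.0369 0.05   0.1183] 0.13359204424528773
shift [0.047, -0.335, 0.048] [0.0509 0.074  0.1622] 0.18541641910102294
```

View pics/s4.png

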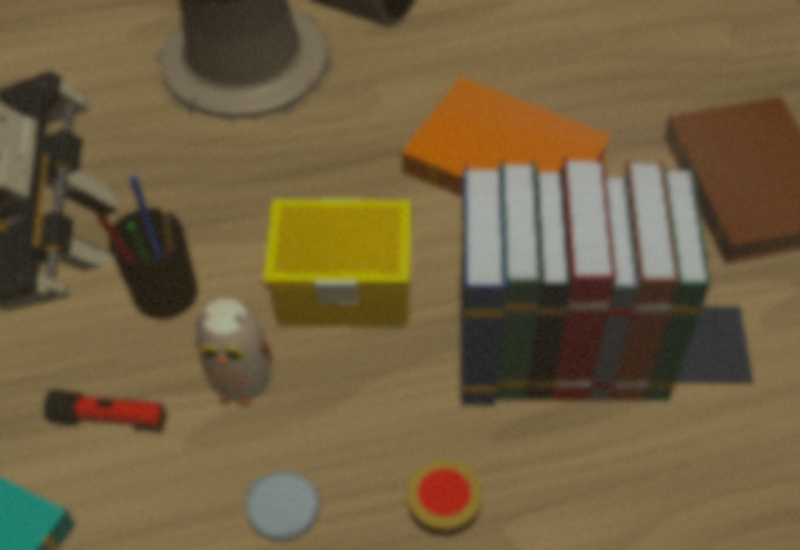

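Run:
```python
from mv import *
M=np.array(np.load('row.npy')) # unused ref
p=read_camera('top')
g=lambda u,v,z: W.T@(at(p,(170+u/2.5,190+v/2.5),z)-O)
pts=[]
for n,u,v in(('green',678,332),('red',714,362),('blue',670,408)):
    for z in(.12,.155): X=g(u,v,z); pts.append((n+str(z),X)); print(n,z,X.round(3))
for t in np.linspace(0,2*np.pi,12): pts.append(('rim%.1f'%t,np.array([-.064+.039*np.cos(t),-.36+.039*np.sin(t),.1])))
for tilt,roll in((.5,.26),(.5,.35),(.42,.35)):
    R=W.T@Rt(tilt,roll)
    for T in([.047,-.335,.05],[.047,-.305,.05]):
        L=[]
        for n,X in pts:
            d=R.T@(X-T); e=np.maximum(np.abs(d-[0,0,-.166])-[.095,.0375,.1],0); L.append((np.linalg.norm(e).round(3),n))
        print(tilt,roll,T,sorted(L)[:4])
        c=[T+R@[sx*.095,sy*.0375,-.066] for sx in(-1,1) for sy in(-1,1)]; print(np.round(c,3).tolist())
```

```text
green 0.12 [-0.034 -0.369  0.12 ]
green 0.155 [-0.035 -0.359  0.155]
red 0.12 [-0.051 -0.405  0.12 ]
red 0.155 [-0.052 -0.393  0.155]
blue 0.12 [-0.098 -0.377  0.12 ]
blue 0.155 [-0.097 -0.366  0.155]
0.5 0.26 [0.047, -0.335, 0.05] [(np.float64(0.009), 'green0.12'), (np.float64(0.011), 'green0.155'), (np.float64(0.018), 'red0.12'), (np.float64(0.019), 'rim5.1')]
[[-0.025, -0.334, 0.148], [-0.035, -0.4, 0.113], [0.158, -0.334, 0.099], [0.149, -0.4, 0.064]]
0.5 0.26 [0.047, -0.305, 0.05] [(np.float64(0.001), 'green0.12'), (np.float64(0.011), 'green0.155'), (np.float64(0.013), 'rim0.0'), (np.float64(0.013), 'rim6.3')]
[[-0.025, -0.304, 0.148], [-0.035, -0.37, 0.113], [0.158, -0.304, 0.099], [0.149, -0.37, 0.064]]
0.5 0.35 [0.047, -0.335, 0.05] [(np.float64(0.017), 'green0.12'), (np.float64(0.018), 'green0.155'), (np.float64(0.023), 'red0.12'), (np.float64(0.026), 'rim5.7')]
[[-0.016, -0.334, 0.154], [-0.029, -0.4, 0.12], [0.162, -0.334, 0.089], [0.15, -0.4, 0.055]]
0.5 0.35 [0.047, -0.305, 0.05] [(np.float64(0.005), 'green0.12'), (np.float64(0.018), 'green0.155'), (np.float64(0.02), 'rim0.0'), (np.float64(0.02), 'rim6.3')]
[[-0.016, -0.304, 0.154], [-0.029, -0.37, 0.12], [0.162, -0.304, 0.089], [0.15, -0.37, 0.055]]
0.42 0.35 [0.047, -0.335, 0.05] [(np.float64(0.018), 'green0.12'), (np.float64(0.018), 'green0.155'), (np.float64(0.026), 'red0.12'), (np.float64(0.029), 'rim5.7')]
[[-0.016, -0.328, 0.154], [-0.027, -0.396, 0.125], [0.162, -0.328, 0.088], [0.152, -0.396, 0.06]]
0.42 0.35 [0.047, -0.305, 0.05] [(np.float64(0.009), 'green0.12'), (np.float64(0.018), 'green0.155'), (np.float64(0.024), 'rim0.0'), (np.float64(0.024), 'rim6.3')]
[[-0.016, -0.298, 0.154], [-0.027, -0.366, 0.125], [0.162, -0.298, 0.088], [0.152, -0.366, 0.06]]
```

Run:
```python
from mv import *
Rg=Rt(.42,.4); turn(Rg); to([.051,-.335,.1],Rg); to([.051,-.335,.05],Rg); print((Rg.T@W).round(4))
```

```text
turn total [-0.0819 -0.1145  0.0568] 8.697338608255455
shift [0.051, -0.335, 0.1] [0.0578 0.0404 0.1139] 0.13395781645267052
shift [0.051, -0.335, 0.05] [0.0772 0.0592 0.1559] 0.18382502080393942
[[ 0.9211 -0.     -0.3894]
 [-0.1588 -0.9131 -0.3756]
 [-0.3556  0.4078 -0.841 ]]
```

Turn in two rows, then go down to z = 0.10. The last 50 mm comes after a check.

Call:
carry_out(translation=[[0, 0, 0], [0, 0, 0], [0.0144, 0.0101, 0.0285], [0.0144, 0.0101, 0.0285], [0.0144, 0.0101, 0.0285], [0.0144, 0.0101, 0.0285], [0, 0, 0]], turn=[[-0.041, -0.0573, 0.0284], [-0.041, -0.0573, 0.0284], [0, 0, 0], [0, 0, 0], [0, 0, 0], [0, 0, 0], [0, 0, 0]], gripper=[0.2, 0.2, 0.2, 0.2, 0.2, 0.2, 0.2])

```text
time: 11.2
tool_pos: [0.4721, -0.1396, 0.0977]
tool_rot: [-2.72, 0.406, -0.236]
contact_force: [-0.0, 0.1, 0.0]
opening: 0.0365
```

Run:
```python
from mv import *
show(); turn(Rt(.42,.4)); to([.051,-.33,.05])
p=read_camera('scene'); save('s5.png',cv2.resize(p['img'][100:280,150:390],None,fx=3,fy=3))
```

```text
t 11.2 row xyz [ 0.0485 -0.3326  0.0977] F row [-0.04  0.07  0.05] open 0.036 q [-0.61  0.7   1.44  0.25  1.52 -0.37]
turn total [-0.0002  0.0073  0.0007] 0.42134922321306245
shift [0.051, -0.33, 0.05] [0.0211 0.0152 0.0402] 0.047864038509420996
```

View pics/s5.png

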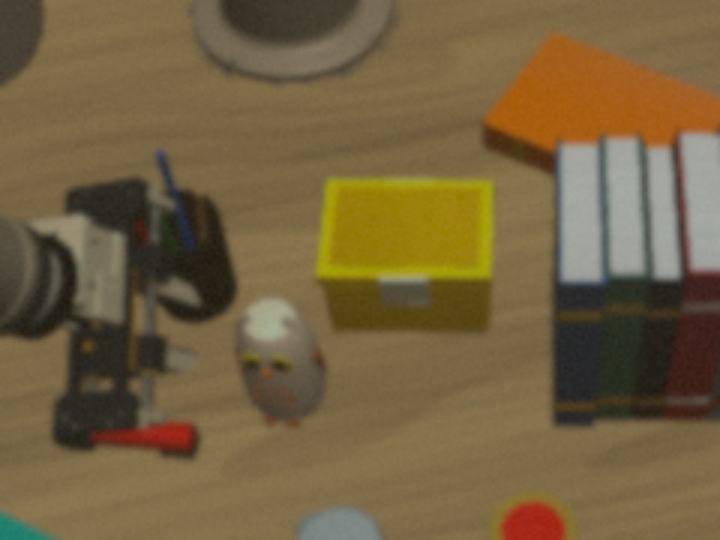

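The owl is at (280,360). The gripper is poised left of it and above the torch (145,438), clear of the pens. I'll lower it and feel for contact.

Call:
carry_out(translation=[[0.007, 0.005, 0.0134], [0.007, 0.005, 0.0134], [0.007, 0.005, 0.0134], [0, 0, 0]], turn=[[0, 0, 0], [0, 0, 0], [0, 0, 0], [0, 0, 0]], gripper=[0.2, 0.2, 0.2, 0.2])

```text
time: 11.65
tool_pos: [0.4766, -0.1401, 0.0516]
tool_rot: [-2.722, 0.401, -0.239]
contact_force: [0.1, -0.1, -0.4]
opening: 0.037
```

Run:
```python
from mv import *
show(); to([.051,-.305,.05]); to([.051,-.115,.05])
```

```text
t 11.65 row xyz [ 0.053  -0.332   0.0516] F row [ 0.1  -0.09 -0.39] open 0.037 q [-0.61  0.77  1.46  0.26  1.44 -0.38]
shift [0.051, -0.305, 0.05] [-0.0012 -0.0237  0.0131] 0.027085430205647413
shift [0.051, -0.115, 0.05] [-0.001  -0.1973  0.0903] 0.2169748354829988
```

Call:
carry_out(translation=[[-0.0003, -0.0046, 0.0022], [-0.0003, -0.0046, 0.0022], [-0.0003, -0.0046, 0.0022], [-0.0003, -0.0046, 0.0022], [0, -0.0037, 0.0016], [0, -0.0037, 0.0016], [0, -0.0037, 0.0016], [0, -0.0037, 0.0016], [0, -0.0037, 0.0016], [0, -0.0037, 0.0016]], turn=[[0, 0, 0], [0, 0, 0], [0, 0, 0], [0, 0, 0], [0, 0, 0], [0, 0, 0], [0, 0, 0], [0, 0, 0], [0, 0, 0], [0, 0, 0]], gripper=[0.2, 0.2, 0.2, 0.2, 0.2, 0.2, 0.2, 0.2, 0.2, 0.2])

```text
time: 12.65
tool_pos: [0.4857, -0.0997, 0.0558]
tool_rot: [-2.728, 0.398, -0.239]
contact_force: [-8.1, -13.9, 17.5]
opening: 0.037
```

```bash
cat > owl.py <<'E'
from mv import *
from fit import *
def owl():
    show(); n=np.zeros((480,640),bool); X=W.T@(st()[0]["tool_pos"]-O)+[0,.038,0]; w=(O+W@X)[:2]
    for nm in("scene","top"):
        p=read_camera(nm); r=reg(p,"owl",w,.06)
        if r is None: print(nm,"none"); continue
        o,c=fit(OWL,[w[0],w[1],0],[(p,r,n)]); print(nm,"owl",(W.T@(np.r_[o[:2],0]-O))[:2].round(4),round(c,3))
    to([.051,-.118,.05])
E
python3 -c "
from owl import *
owl(); p=read_camera('scene'); save('s6.png',cv2.resize(p['img'][100:280,150:390],None,fx=3,fy=3))"
```

```text
t 12.65 row xyz [ 0.0523 -0.2906  0.0558] F row [ -4.59 -15.46  17.48] open 0.037 q [-0.54  0.75  1.49  0.29  1.41 -0.34]
scene owl [ 0.0485 -0.2541] 0.084
top owl [ 0.0486 -0.252 ] 0.149
shift [0.051, -0.118, 0.05] [ 0.0013 -0.1555  0.0743] 0.1723235033286863
```

View pics/s6.png

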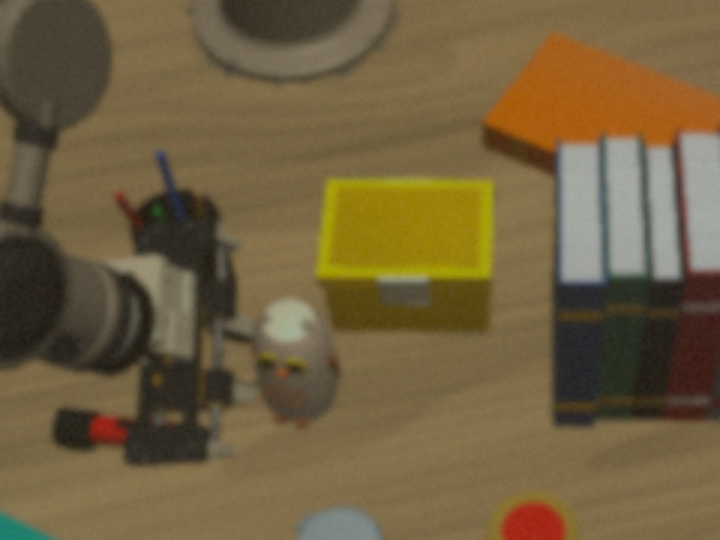

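The push reads 15 N sideways and 17 N upward, so the fingertips are riding on the owl's upper slope. I'll back off, go lower and push again.

Call:
carry_out(translation=[[0, 0.0073, -0.0033], [0, 0.0073, -0.0033], [0.0058, 0.0056, 0.0126], [0, 0, 0]], turn=[[0, 0, 0], [0, 0, 0], [0, 0, 0], [0, 0, 0]], gripper=[0.2, 0.2, 0.2, 0.2])

```text
time: 13.3
tool_pos: [0.4822, -0.1121, 0.0368]
tool_rot: [-2.722, 0.401, -0.239]
contact_force: [0.5, 0.0, -0.2]
opening: 0.0373
```

```bash
python3 -c "
from owl import *
owl(); turn(Rt(.42,.4))"
```

```text
t 13.3 row xyz [ 0.0518 -0.3034  0.0368] F row [ 0.45  0.13 -0.23] open 0.037 q [-0.56  0.78  1.49  0.28  1.39 -0.36]
scene owl [ 0.0489 -0.2563] 0.079
top owl [ 0.049  -0.2545] 0.066
shift [0.051, -0.118, 0.05] [-0.0058 -0.1734  0.0663] 0.18577178968938735
turn total [ 0.0019 -0.001   0.0017] 0.15359497918942278
```

Call:
carry_out(translation=[[0, -0.0037, 0.0016], [0, -0.0037, 0.0016], [0, -0.0037, 0.0016], [0, -0.0037, 0.0016], [0, -0.0037, 0.0016], [0, -0.0037, 0.0016]], turn=[[0, 0, 0], [0, 0, 0], [0, 0, 0], [0, 0, 0], [0, 0, 0], [0, 0, 0]], gripper=[0.2, 0.2, 0.2, 0.2, 0.2, 0.2])

```text
time: 14.1
tool_pos: [0.4883, -0.0898, 0.0394]
tool_rot: [-2.725, 0.398, -0.239]
contact_force: [-4.0, -5.2, 2.7]
opening: 0.037
```

```bash
python3 -c "
from owl import *
owl()"
```

```text
t 14.1 row xyz [ 0.0525 -0.2804  0.0394] F row [-2.67 -5.98  2.72] open 0.037 q [-0.53  0.77  1.5   0.3   1.38 -0.34]
scene owl [ 0.0513 -0.2409] 0.083
top owl [ 0.0508 -0.2399] 0.2
shift [0.051, -0.118, 0.05] [-0.0053 -0.152   0.057 ] 0.16241683766534745
```

It's only 6 N now, and the owl is sliding. Continuing.

Call:
carry_out(translation=[[0, -0.0046, 0.0021], [0, -0.0046, 0.0021], [0, -0.0046, 0.0021], [0, -0.0046, 0.0021], [0, -0.0046, 0.0021], [0, -0.0046, 0.0021], [0, -0.0046, 0.0021], [0, -0.0046, 0.0021]], turn=[[0, 0, 0], [0, 0, 0], [0, 0, 0], [0, 0, 0], [0, 0, 0], [0, 0, 0], [0, 0, 0], [0, 0, 0]], gripper=[0.2, 0.2, 0.2, 0.2, 0.2, 0.2, 0.2, 0.2])

```text
time: 15.1
tool_pos: [0.4985, -0.0506, 0.0389]
tool_rot: [-2.726, 0.397, -0.24]
contact_force: [-1.5, -5.9, 2.3]
opening: 0.0368
```

```bash
python3 -c "
from owl import *
owl()
R=W.T@st()[1];T=W.T@(st()[0]['tool_pos']-O); print([(T+R@[-.095,s*.0375,-.066]).round(3).tolist() for s in(-1,1)])
p=read_camera('scene'); save('s7.png',cv2.resize(p['img'][100:280,150:390],None,fx=3,fy=3))"
```

```text
t 15.1 row xyz [ 0.053  -0.2399  0.0389] F row [-0.02 -6.04  2.26] open 0.037 q [-0.46  0.76  1.52  0.33  1.35 -0.29]
scene owl [ 0.0578 -0.2036] 0.063
top owl [ 0.0562 -0.2012] 0.208
shift [0.051, -0.118, 0.05] [-0.0061 -0.1149  0.0404] 0.12192600956991012
[[-0.005, -0.232, 0.145], [-0.017, -0.3, 0.117]]
```

View pics/s7.png

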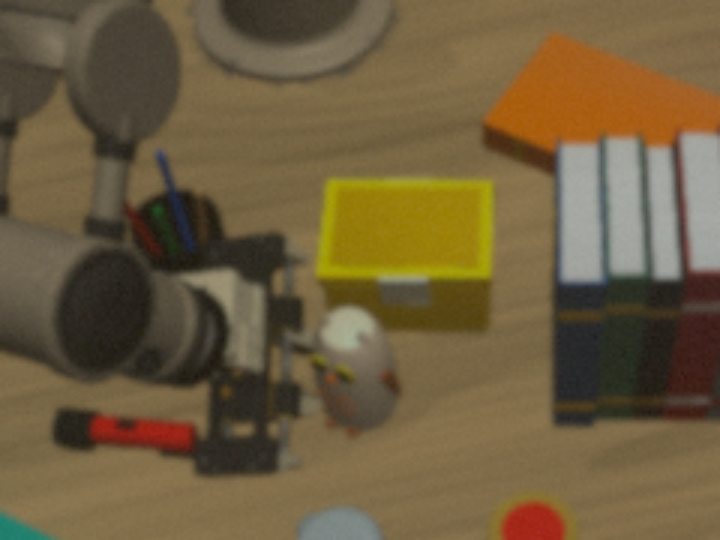

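The owl (357,370) is upright and sliding. It has drifted a little to +x, and the box hasn't moved. I'll continue with a slight bias to -x.

Call:
carry_out(translation=[[-0.0007, -0.0045, 0.0023], [-0.0007, -0.0045, 0.0023], [-0.0007, -0.0045, 0.0023], [-0.0007, -0.0045, 0.0023], [-0.0007, -0.0045, 0.0023], [-0.0007, -0.0045, 0.0023], [-0.0007, -0.0045, 0.0023], [-0.0007, -0.0045, 0.0023], [-0.0007, -0.0045, 0.0023], [-0.0007, -0.0045, 0.0023]], turn=[[0, 0, 0], [0, 0, 0], [0, 0, 0], [0, 0, 0], [0, 0, 0], [0, 0, 0], [0, 0, 0], [0, 0, 0], [0, 0, 0], [0, 0, 0]], gripper=[0.2, 0.2, 0.2, 0.2, 0.2, 0.2, 0.2, 0.2, 0.2, 0.2])

```text
time: 16.35
tool_pos: [0.5033, 0.0004, 0.0389]
tool_rot: [-2.724, 0.397, -0.24]
contact_force: [-0.4, -6.2, 1.8]
opening: 0.0364
```

```bash
python3 -c "
from owl import *
owl()"
```

```text
t 16.35 row xyz [ 0.0456 -0.1892  0.0389] F row [ 1.05 -6.15  1.79] open 0.036 q [-0.38  0.75  1.55  0.37  1.31 -0.24]
scene owl [ 0.051 -0.153] 0.064
top owl [ 0.0494 -0.15  ] 0.155
shift [0.051, -0.118, 0.05] [ 0.0009 -0.0697  0.0173] 0.07185597318048632
```

Call:
carry_out(translation=[[0, -0.0055, 0.0025], [0, -0.0055, 0.0025], [0, -0.0055, 0.0025], [0, -0.0055, 0.0025], [0, -0.0055, 0.0025], [0, -0.0055, 0.0025], [0, -0.0055, 0.0025], [0, -0.0055, 0.0025], [0, -0.0055, 0.0025], [0, -0.0055, 0.0025]], turn=[[0, 0, 0], [0, 0, 0], [0, 0, 0], [0, 0, 0], [0, 0, 0], [0, 0, 0], [0, 0, 0], [0, 0, 0], [0, 0, 0], [0, 0, 0]], gripper=[0.2, 0.2, 0.2, 0.2, 0.2, 0.2, 0.2, 0.2, 0.2, 0.2])

```text
time: 17.55
tool_pos: [0.5169, 0.059, 0.0386]
tool_rot: [-2.724, 0.398, -0.239]
contact_force: [-2.0, -7.9, 5.1]
opening: 0.037
```

```bash
python3 -c "
from owl import *
owl()"
```

```text
t 17.55 row xyz [ 0.0449 -0.129   0.0386] F row [-0.08 -8.11  5.08] open 0.037 q [-0.28  0.75  1.55  0.42  1.29 -0.17]
scene owl [ 0.0514 -0.0924] 0.079
top owl [ 0.0482 -0.0904] 0.045
shift [0.051, -0.118, 0.05] [ 0.0013 -0.0146 -0.0076] 0.016565227808663242
```

Call:
carry_out(translation=[[0, -0.0028, 0.0012], [0, -0.0028, 0.0012], [0, -0.0028, 0.0012], [0, -0.0028, 0.0012], [0, -0.0028, 0.0012], [0, -0.0014, 0.0006]], turn=[[0, 0, 0], [0, 0, 0], [0, 0, 0], [0, 0, 0], [0, 0, 0], [0, 0, 0]], gripper=[0.2, 0.2, 0.2, 0.2, 0.2, 0.2])

```text
time: 18.35
tool_pos: [0.521, 0.0754, 0.0386]
tool_rot: [-2.724, 0.398, -0.239]
contact_force: [-1.5, -6.8, 4.2]
opening: 0.0367
```

```bash
python3 -c "
from owl import *
owl()"
```

```text
t 18.35 row xyz [ 0.045  -0.1122  0.0386] F row [ 0.16 -6.97  4.19] open 0.037 q [-0.25  0.75  1.54  0.43  1.28 -0.15]
scene owl [ 0.0513 -0.0746] 0.067
top none
shift [0.051, -0.118, 0.05] [ 0.0012  0.0002 -0.0141] 0.014171825069613706
```

Still about 7 N of sliding friction. I'll go 1 mm at a time until the force rises.

Call:
carry_out(translation=[[0, -0.0009, 0.0004], [0, -0.0009, 0.0004], [0, -0.0009, 0.0004]], turn=[[0, 0, 0], [0, 0, 0], [0, 0, 0]], gripper=[0.2, 0.2, 0.2])

```text
time: 18.85
tool_pos: [0.5217, 0.078, 0.0386]
tool_rot: [-2.724, 0.398, -0.24]
contact_force: [-2.0, -8.0, 3.0]
opening: 0.0368
```

Call:
carry_out(translation=[[0, -0.0009, 0.0004], [0, -0.0005, 0.0002]], turn=[[0, 0, 0], [0, 0, 0]], gripper=[0.2, 0.2])

```text
time: 19.05
tool_pos: [0.522, 0.0795, 0.0386]
tool_rot: [-2.724, 0.398, -0.24]
contact_force: [-1.2, -8.1, 4.0]
opening: 0.0371
```

Call:
carry_out(translation=[[0, -0.0009, 0.0004]], turn=[[0, 0, 0]], gripper=[0.2])

```text
time: 19.15
tool_pos: [0.5223, 0.0804, 0.0386]
tool_rot: [-2.724, 0.398, -0.24]
contact_force: [-1.7, -6.5, 3.1]
opening: 0.0364
```

Call:
carry_out(translation=[[0, -0.0009, 0.0004]], turn=[[0, 0, 0]], gripper=[0.2])

```text
time: 19.25
tool_pos: [0.5225, 0.0812, 0.0386]
tool_rot: [-2.725, 0.398, -0.24]
contact_force: [-2.6, -11.2, 4.3]
opening: 0.0368
```

```bash
python3 -c "
from owl import *
owl(); p=read_camera('scene'); save('s8.png',cv2.resize(p['img'][130:270,230:410],None,fx=4,fy=4))"
```

```text
t 19.25 row xyz [ 0.045  -0.1061  0.0386] F row [  0.16 -11.51   4.32] open 0.037 q [-0.24  0.75  1.54  0.44  1.28 -0.14]
scene owl [ 0.0496 -0.0712] 0.044
top owl [ 0.0465 -0.0701] 0.099
shift [0.051, -0.118, 0.05] [ 0.0011  0.0056 -0.0165] 0.017429993677773727
```

View pics/s8.png

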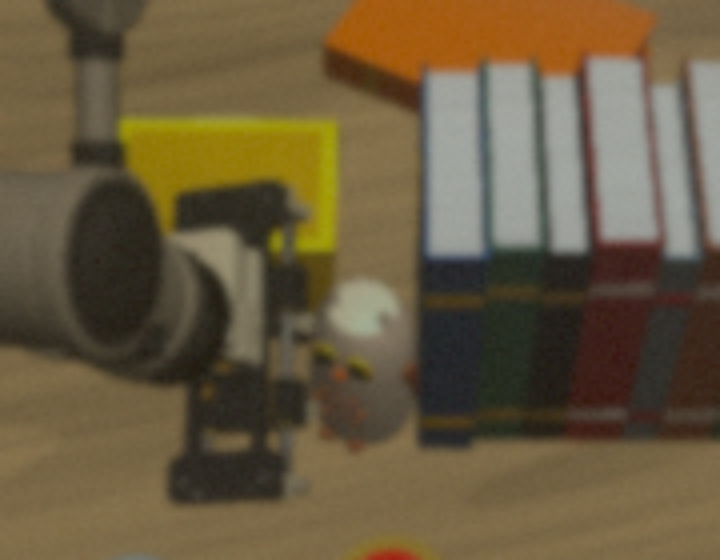

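The owl (365,365) touches the blue cover (420,370). The force has risen to 11.5 N and the centre is at y = -0.071, as expected. One more 1 mm nudge, then retreat.

Call:
carry_out(translation=[[0, -0.0009, 0.0004], [0, 0, 0]], turn=[[0, 0, 0], [0, 0, 0]], gripper=[0.2, 0.2])

```text
time: 19.7
tool_pos: [0.5225, 0.0813, 0.0386]
tool_rot: [-2.726, 0.398, -0.24]
contact_force: [-3.1, -11.7, 4.9]
opening: 0.0364
```

Call:
carry_out(translation=[[0, 0.0027, -0.0012], [0, 0.0046, -0.0021], [0, 0.0091, -0.0041], [0, 0.0183, -0.0082], [0, 0.0183, -0.0082], [-0.0117, -0.0113, -0.0252], [-0.0117, -0.0113, -0.0252], [-0.0156, -0.015, -0.0336], [-0.0156, -0.015, -0.0336], [-0.0156, -0.015, -0.0336]], turn=[[0, 0, 0], [0, 0, 0], [0, 0, 0], [0, 0, 0], [0, 0, 0], [0, 0, 0], [0, 0, 0], [0, 0, 0], [0, 0, 0], [0, 0, 0]], gripper=[0.2, 0.2, 0.2, 0.2, 0.2, 0.2, 0.2, 0.2, 0.2, 0.2])

```text
time: 20.7
tool_pos: [0.5084, 0.027, 0.2202]
tool_rot: [-2.723, 0.398, -0.239]
contact_force: [-0.9, -0.2, -0.3]
opening: 0.0367
```

Call:
carry_out(translation=[[0, 0.0365, -0.0163], [0, 0.0365, -0.0163], [0, 0.0365, -0.0163], [0, 0, 0]], turn=[[0, 0, 0], [0, 0, 0], [0, 0, 0], [0, 0, 0]], gripper=[0.2, 0.2, 0.2, 0.2])

```text
time: 21.1
tool_pos: [0.4797, -0.0935, 0.2185]
tool_rot: [-2.725, 0.398, -0.245]
contact_force: [-0.6, 0.2, -0.9]
opening: 0.0364
```

Run:
```python
from owl import *
show(); n=np.zeros((480,640),bool); w=(O+W@[.05,-.071,0])[:2]
P={}
for nm in("scene","top"):
    p=P[nm]=read_camera(nm); r=reg(p,"owl",w,.06)
    if r is not None:
        o,c=fit(OWL,[w[0],w[1],0],[(p,r,n)]); print(nm,"owl",(W.T@(np.r_[o[:2],0]-O))[:2].round(4),round(c,3))
    for k in("box","pen_cup"):
        for t in nets.tip_of(p,k)[:1]: print(nm,k,round(t["score"],2),(W.T@(at(p,t["pixel"],0)-O)).round(3))
a=cv2.resize(P["scene"]["img"][130:270,230:410],None,fx=3,fy=3); b=cv2.resize(P["top"]["img"][190:360,230:480],None,fx=2,fy=2)
c=np.zeros((420,780,3),np.uint8); c[:420,:390]=cv2.resize(a,(390,303)).__class__((420,390,3),np.uint8)*0 if 0 else 0
c[:303,:390]=cv2.resize(a,(390,303)); c[:265,390:]=cv2.resize(b,(390,265)); save("fin.png",c[:303])
```

```text
t 21.1 row xyz [ 0.045  -0.286   0.2185] F row [-0.61  0.09 -0.88] open 0.036 q [-0.54  0.54  1.36  0.29  1.72 -0.24]
scene owl [ 0.0504 -0.0702] 0.046
scene box 0.92 [-0.072 -0.16  -0.   ]
scene pen_cup 0.87 [-0.07  -0.361  0.   ]
top owl [ 0.0469 -0.0702] 0.062
top box 0.56 [-0.064 -0.157  0.   ]
top pen_cup 0.92 [-0.065 -0.363  0.   ]
```

View pics/fin.png

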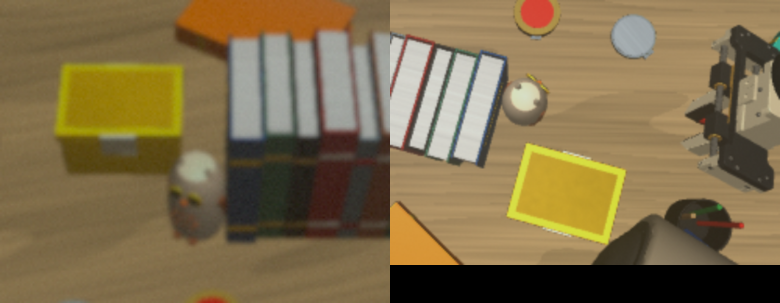

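The book (245,140) stands flush and the owl (197,195) touches its cover. The box and the cup are in place and the robot is clear of everything.

```bash
python3 -c "
from cell import robot
print(robot.hand_in(), robot.observe()['time'])"
```

```text
the job is handed in; nothing more can be done
the job is handed in; nothing more can be done
```

The blue book stands upright against the row and the owl is up against its cover as a bookend. I handed the job in with the clock at about 21 s of the 53 s allowed; the system reports no verdict.

- **Book:** I pushed it up with the open fingertips until it was flush with the row. A last push of about 9 N moved it no further, and the pictures show no gap.
- **Owl:** I slid it along the board with two fingertips held low, without gripping it. At the cover the force rose to about 11.5 N, and one more 1 mm nudge did not move the tool.
- **First owl contact:** My first push sat too high on the owl and reached about 15 N sideways and 17 N upward. I backed off and lowered the fingers, and the owl then slid at 6–8 N.
- **Last checks:** After backing away, the owl's centre measured 70 mm from the row's end cover. With the 36 mm book and the owl's 35 mm radius, contact should be at 71 mm. It is upright in the final pictures. The two cameras disagreed by about 3.5 mm on its position along x (50 and 47 mm).
- **Other things:** The yellow box and pen cup measured where they were, within a few mm of network scatter. The tin and mirror look unmoved, but I did not measure them. The torch was mostly outside the last crops; in the last picture that showed it, partway through the push, it was still in place.

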